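# Fit the pour-spout lid on the leaning cap canister and turn its spout to the pointer

## Task

Fit the lid that has a pour spout onto the leaning canister: let its two feet drop into the slots of the turning collar so that the lid lies flush on the collar, then turn lid and collar together until the spout faces the fixed pointer on the canister's neck, and let go. The collar has been left at an unknown angle, so feel for the slots; leave the blank lid and the other things on the table where they are.

Things in the scene. Friction and masses are not known exactly. Their poses are not given: they have to be found in the camera images.
- lid: White plastic pour-spout lid, loose, lying feet-down on the table. Origin: centre of its underside; z up its axis, x towards the spout. A round centring plug, diameter 45.6 mm (bevelled to 39 mm at the end), fills z 0 to 18 mm; a round flange, diameter 92 mm, z 18 to 26 mm; a grip bar stands on it. Two feet beside the plug. About 0.2 kg. Goes plug-down into the collar on the canister.
- spout (a point): Outer end of the lid's spout, 74 mm from the lid's axis along its x, at z 24 mm. The spout is an open chute 37 mm wide, side walls z 18 to 36 mm, from 36 to 74 mm off the axis.
- grip_bar (a point): Middle of the lid's grip bar: straight, 64 mm long (along lid x), 14 mm wide (along lid y), lid z 26 to 56 mm; this point is at z 41 mm on the axis.
- wide_foot (a point): Middle of the underside of the lid's wide foot, under the spout: 22 mm wide, 20 to 42 mm from the axis, from the flange (lid z 18 mm) down to lid z 8 mm.
- narrow_foot (a point): The same for the narrow foot, on the side away from the spout: 12 mm wide, same reach and depth. It fits only the narrow slot, the wide foot only the wide slot.
- neck: Mouth of the clear canister fixed in a plywood cradle, axis 30 degrees from vertical, leaning roughly towards the robot, 0.20 m above the table. Origin: centre of the top face of the grey collar; z out of the mouth along the axis; x towards the fixed pointer (low side). Lid origin at z = -8 mm: feet standing on the collar; at z = -18 mm: fully home, flange flat on the collar.
- bore_floor (a point): Centre of the floor of the collar's bore, 22 mm below its top face. Collar: grey ring, 92 mm across, bore 48 mm, cut through radially by a wide slot (28 mm) and a narrow one (18 mm) half a turn from it. It turns stiffly (0.25 N m) about neck z and stays put. At the start the wide slot is somewhere 32 to 78 degrees from neck +x towards +y; the angle is not reported: feel or look for it.
- pointer (a point): Tip of the fixed white pointer on the neck: upright 14 mm wide, 84 mm from the axis along neck x, ending 7 mm below the collar's top face; the spout's end passes above and inside it.
- blank_lid: White plastic blank lid: the same plug, flange and grip bar but no spout and no feet; loose, leave it alone. Origin: centre of its underside on the table.
- tub_lid_a: Blue tub lid, flat disc 72 mm across, 14 mm high, loose; leave alone.
- tub_lid_b: Red tub lid, flat disc 84 mm across, 14 mm high, loose; leave alone.
- bottle: Clear bottle, 64 mm across, 190 mm tall, standing; leave alone.
- mug: White mug, 76 mm across, 85 mm tall, standing; leave alone.
- brush: Brush lying on the table on the left; leave alone.
- jar: Small clear jar, 80 mm across, 110 mm tall, standing; leave alone.
There are look-alikes about, which are no part of the job. What is shaped like the lid but black, brown or pink is not meant.

How it is judged:
At the end, for the whole second after the job is handed in: The spout lid lies home on the collar (its origin 15.5 to 22 mm below the collar's top face, axis within 0.08 rad of the canister's), its spout end within 8 mm (about 6 degrees) sideways of the pointer's direction and more than 60 mm out on the pointer's side, released and at rest (z of lid in the frame of neck between -0.022 and -0.0155 m and x of spout in the frame of neck above 0.06 m and y of spout in the frame of neck between -0.008 and 0.008 m and angle between the z axis of lid and the z axis of neck, either way round below 0.08 rad and linear speed of lid below 0.02 m/s); the robot touches nothing.
It fails at once if the blank lid is shifted by more than 30 mm (distance of blank_lid from where it was at the start of the episode above 0.03 m).
It fails at once if a tub lid, the bottle, the mug, the brush or the small jar is shifted by more than 30 mm (distance of any of tub_lid_a, tub_lid_b, bottle, mug, brush, jar from where it was at the start of the episode above 0.03 m).
It also fails if it takes over 51 s, if anything falls off the work surface, if the arm or the gripper's body presses on something with over 40 N, if the wrist force passes 120 N, or if a joint passes its speed limit or range.

## Robot

A 6-joint arm with a two-finger parallel gripper is mounted at the origin on the work surface. World frame = base frame: x ahead of the robot, y to its left, z up, the work surface at z = 0. Lengths are in m, angles in rad, forces in N, time in s.
With the tool pointing down it reaches from about 0.3 to 0.85 m from the base axis. Payload 5.4 kg.
Tool frame: the origin (TCP) lies on the centre line of the jaws, within the pads' length; the fingertips stand ctrl.tip_extent ahead of it and the grasp point (between the pads) lies 6 mm ahead of it (ctrl.tip_extent is the distance from the TCP to the fingertips, in m); z points along the fingers, y is the line along which they close (so a half turn about z gives the same grasp; the last joint's range is limited). The gripper opens to 85 mm and grips with 20 to 120 N. Pads are 22 mm wide; open, the fingers measure 114 mm over their backs; the gripper's body (76 mm by 85 mm) begins 54 mm behind the grasp point. The pads swing forward as they close: fully open they stand 13 mm farther back than shut.
Start: joints at [-1.377, 0.158, 1.597, -0, 1.386, -0.21], TCP at [0.226, -0.529, 0.217] pointing down, gripper open.
Joint ranges: [-2.91, 2.91], [-0.94, 2.29], [0.18, 2.7], [-1.29, 4.43], [0.17, 2.64], [-3, 3]. Speed limits (rad/s): [2.57, 2.57, 3.14, 3.14, 3.14, 3.14].

## Interface

Orientations are given as a 3x3 rotation matrix whose columns are the frame's x, y, z axes.
In Python, from rig import sensors, imaging, ctrl gives the robot as it stands. The module is installed in compiled form; this text tells all that it offers.
- The arm moves only by the tool servo_tool, never from a script. Its argument "deltas" is a list of rows, each an object of numbers: "fingers": the closure, from 0 (fully open) to 1 (shut); "dx", "dy", "dz": the shift along the tool's x, y, z in cm; "ax", "ay", "az": the turn, a rotation vector about the tool's x, y, z in degrees. A call has 1 to 8 rows; each row shifts and turns the commanded pose from where the row before left it, along the tool's axes as they then stand; what a row does not reach is not made up. A row lasts 1/12 s, in which the tool goes at most 41.7 mm and 7.16 degrees, less where a joint would pass 70% of its speed; a pose out of reach is approached as far as the arm can. A call is refused whole if a number of a shift passes 4.17 or a number of a turn 7.16, either way. A call with a gripper value outside its range is refused whole. The fingers move at their own pace and stop on an object; the grip force is fixed at half the most. Time passes only in rows, so rows that do not move let the fingers close. It gives the time, the measured TCP pose, the force, the opening and the grip force at its end, in the units of the state.
- sensors.sense(): the state, without advancing time (a new reading comes with each control period).
- imaging.snapshot(name): name is "side" or "top"; returns (picture, depth): 400x640x3 uint8, red, green, blue; 400x640 float32, m along the optical axis (not along the pixel's ray), 0 where there is no reading.
- imaging.camera_params(name): a dict with "mtx" (3x3 intrinsics, pixels), "cam_to_world" (4x4, takes a point from camera to world coordinates). Camera axes: x right, y down, z forward; pixel columns grow to the right and rows downward; lengths in m; the calibration is good to about 2 mm. A picture is of the moment at which its call begins. camera_params takes no time and is no camera call.
- ctrl.job_done(): hands the job in; it is judged then, once.
The state is a dict: "time": time; "q": joint angles; "qvel": joint speeds; "effort": joint torques, N m; "eef_pos": TCP position; "tool_rot": TCP orientation; "contact_force": force on the tool from outside, world axes, zero at the start; "ft_torque": the same for the moment, N m; "grip_width": finger opening in m; "finger_force": force on a finger pad.
Only numpy, scipy, OpenCV 4.12 (cv2) and the standard library are available. Lean on these libraries where they do the work, as an engineer would, in place of code of your own. Each camera call takes 0.05 s, during which the arm holds its last target. There are 200 camera calls.

## Working session

There is one attempt and no reset: what is moved stays moved. The work goes in short steps, Python scripts to look and compute and a tool call to move; the robot and the scene stay as the last step left them, time stands still between calls to the robot, and variables do not carry over. Pictures are saved under pics/ and viewed, at most 10 in all, crops included, and the job is handed in when it is done.

Besides the shell and the picture viewer there is one more tool, called as a command line: name --argument value ..., lists and objects as JSON in quotes. servo_tool: Moves the arm, as the interface text tells. Its arguments: {"type":"object","properties":{"deltas":{"type":"array"}},"required":["deltas"]}

```bash
mkdir -p pics
cat > h.py <<'E'
import numpy as np, cv2
from rig import sensors, imaging, ctrl
def snap(n,save=None):
    p,d=imaging.snapshot(n)
    if save: cv2.imwrite(f'pics/{save}.png',p[:,:,::-1])
    return p,d
def pts(n,d):
    c=imaging.camera_params(n);K=c['mtx'];T=c['cam_to_world']
    v,u=np.mgrid[:d.shape[0],:d.shape[1]]
    P=np.stack([(u-K[0,2])/K[0,0]*d,(v-K[1,2])/K[1,1]*d,d],-1)
    W=P@T[:3,:3].T+T[:3,3]; W[d==0]=np.nan
    return W
E
python3 - <<'E'
from h import *
for n in('top','side'):
    p,d=snap(n,n); np.savez(f'{n}.npz',p=p,d=d,W=pts(n,d)); print(n,imaging.camera_params(n))
s=sensors.sense(); print(s); print(ctrl.tip_extent)
E
```

```text
top {'mtx': array([[421.50958835,   0.        , 318.7098649 ],
       [  0.        , 421.50958835, 193.70387339],
       [  0.        ,   0.        ,   1.        ]]), 'cam_to_world': array([[ 0.00902891, -0.98028961,  0.19735948,  0.22385594],
       [-0.9997841 , -0.01254353, -0.01656536, -0.0724292 ],
       [ 0.01871444, -0.1971673 , -0.98019122,  1.4870536 ],
       [ 0.        ,  0.        ,  0.        ,  1.        ]])}
side {'mtx': array([[403.61608594,   0.        , 315.96983614],
       [  0.        , 403.61608594, 202.76684312],
       [  0.        ,   0.        ,   1.        ]]), 'cam_to_world': array([[ 0.92000837, -0.24737948,  0.30395392,  0.10060286],
       [-0.39188251, -0.57366593,  0.71926038, -1.05882922],
       [-0.00356226, -0.7808398 , -0.62472115,  0.96837741],
       [ 0.        ,  0.        ,  0.        ,  1.        ]])}
{'time': 0.1, 'q': array([-1.37711964e+00,  1.59018091e-01,  1.59810609e+00,  3.76109582e-05,
        1.38620396e+00, -2.10121925e-01]), 'qvel': array([-0.00200942, -0.00156869, -0.0017782 , -0.00029843,  0.00113349,
        0.00067298]), 'effort': array([-2.57609336e-04, -3.96989858e+01, -3.32338643e+01, -2.21288260e-04,
        4.16675408e-03,  4.56734665e-05]), 'eef_pos': array([ 0.22579477, -0.52819822,  0.21649747]), 'tool_rot': array([[ 9.19577886e-01,  3.92907653e-01, -2.97745264e-04],
       [ 3.92907564e-01, -9.19576382e-01,  1.71015517e-03],
       [ 3.98133541e-04, -1.68960724e-03, -9.99998493e-01]]), 'contact_force': array([-0.4980008 ,  0.90745049,  0.22266974]), 'ft_torque': array([ 0.00333508,  0.02689797, -0.00121604]), 'finger_force': 0.0, 'grip_width': 0.08545182183004256}
0.025
```

View pics/top.png

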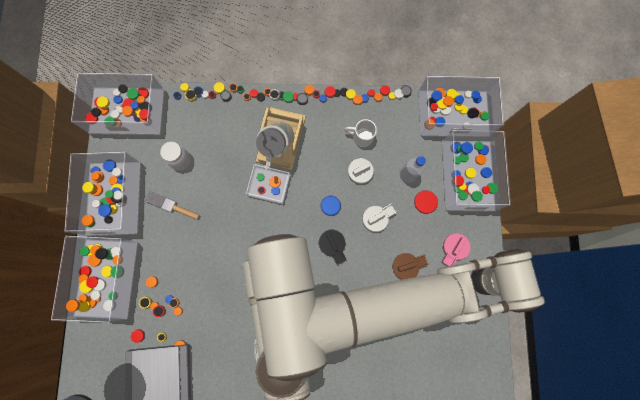

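View pics/side.png

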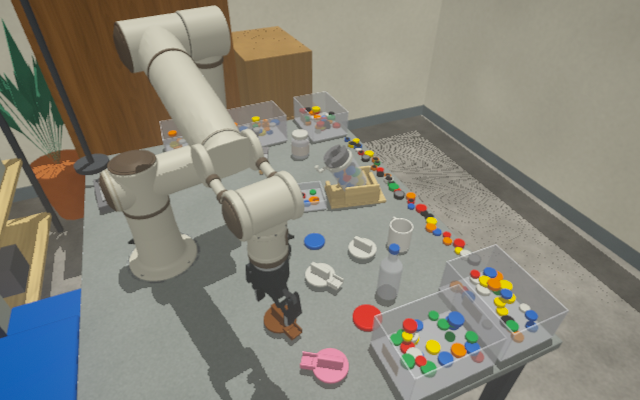

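Candidates in the top view are white with spout (376,218), white blank (360,170), black (332,243), brown (408,265) and pink (457,248). I choose (376,218) and check it in a close crop, next to the collar (272,140).

Run:
```python
from h import *
t=np.load('top.npz');s=np.load('side.npz')
def crop(p,x,y,w,h,k): return cv2.resize(p[y:y+h,x:x+w,::-1],None,fx=k,fy=k,interpolation=cv2.INTER_CUBIC)
a=crop(t['p'],340,190,60,50,6.5);b=crop(t['p'],240,110,60,50,6.5);c=crop(s['p'],315,135,60,50,6.5)
d=crop(s['p'],295,250,60,50,6.5)
a=a[:300,:390];im=np.vstack([np.hstack([q[:298,:390] for q in (a,b)]),np.hstack([q[:298,:390] for q in (d,c)])])
cv2.imwrite('pics/c.png',im)
# lid points
for n,z,(x0,y0,x1,y1) in (('top',t,(345,195,402,238)),('side',s,(300,258,346,294))):
    W=z['W'];p=z['p'].astype(int)
    m=np.zeros(W.shape[:2],bool);m[y0:y1,x0:x1]=1
    white=m&(p.min(2)>120)&(p.max(2)-p.min(2)<40)
    for lo,hi in((.012,.032),(.030,.045),(.047,.065)):
        q=W[white&(W[...,2]>lo)&(W[...,2]<hi)]
        if len(q)>3:
            r=cv2.minAreaRect((q[:,:2]*1000).astype(np.float32)); print(n,lo,len(q),q.mean(0).round(4),q[:,2].mean().round(4),r)
# collar region points
for n,z,(x0,y0,x1,y1) in (('top',t,(245,115,300,170)),('side',s,(315,135,375,200))):
    W=z['W'];p=z['p'].astype(int);sub=W[y0:y1,x0:x1];print(n,np.nanmin(sub.reshape(-1,3),0),np.nanmax(sub.reshape(-1,3),0))
    print((sub[::3,::3,2]*1000).round(0).astype(int) if n=='top' else '')
```

```text
top 0.012 478 [ 0.4373 -0.3018  0.0257] 0.0257 ((435.2250671386719, -308.6666564941406), (90.68352508544922, 115.81098937988281), 8.419660568237305)
top 0.03 84 [ 0.4447 -0.3096  0.0327] 0.0327 ((437.63885498046875, -310.04034423828125), (77.9539794921875, 112.74040222167969), 13.512964248657227)
top 0.047 78 [ 0.4332 -0.2952  0.0553] 0.0553 ((433.456298828125, -295.3507385253906), (14.224498748779297, 64.66777801513672), 30.226490020751953)
side 0.012 481 [ 0.434  -0.3147  0.0267] 0.0267 ((441.1985778808594, -309.7408752441406), (91.47686004638672, 118.80172729492188), 34.95288848876953)
side 0.03 136 [ 0.4409 -0.3206  0.0354] 0.0354 ((442.220458984375, -311.5554504394531), (74.99579620361328, 115.13812255859375), 49.781166076660156)
side 0.047 111 [ 0.4312 -0.3008  0.0551] 0.0551 ((432.0856018066406, -298.87371826171875), (17.073726654052734, 63.408424377441406), 31.636056900024414)
top [ 0.57573846 -0.02524148 -0.01191217] [0.82223409 0.1805278  0.22598604]
[[ -4  -8  -2   6  -2  -2   1  90  39  40  46  55  51  63  64  68  64  63
   65]
 [ -3   9  -4   2   2   5  84  76  71  71  7
[... 792 characters left out ...]
195 179 164 170 176 192 193 169  29  32  89  28
   -6]
 [ -6  -6   0  -2   0 182 179 189 187 165 173 164 189 163  12  12  65   8
    4]
 [ -1  -3   1  -3  11  15 177 183 182 169 160 156 159  10  14  13  27   1
    6]
 [  2  -6  -6  -2  15  43  43  45 145 178   7  13  17  11  10  10  19   5
    4]
 [ -4   1  -7  -1  13  30  41  35 141  41  35  44  17   9  11  12  14   0
    2]
 [ -5   4   0   3   1   3   5 131 135  29  39  39  48  41  41   7  12   5
   -3]
 [  5  -3  -1  37  35  39  39 154 134   2   2   8  15  28  37  11  -4   3
   -4]
 [ -2  -2   1  22   1   9  11  21  30  36  39   3  -3   0  -2   9  -3   0
    5]]
side [ 0.56847027 -0.03969969 -0.77325162] [1.76104803 1.66655581 0.22303314]
```

View pics/c.png

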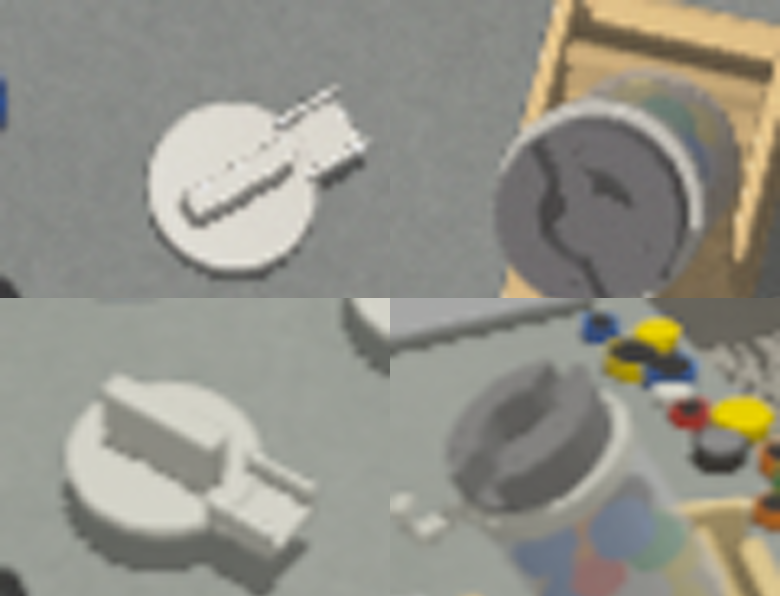

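Top-left and bottom-left crops: the white lid with bar and spout (spout towards lower right in side view, up-right in top), so the choice is right. The right crops show the grey collar, with the slots running diagonally and the pointer at the lower left of the side crop. Next I fit the neck frame.

```bash
cat > neck.py <<'E'
from h import *
from scipy.optimize import least_squares
t=np.load('top.npz');s=np.load('side.npz')
def grey(z,x0,y0,x1,y1):
    W=z['W'];p=z['p'].astype(int);m=np.zeros(W.shape[:2],bool);m[y0:y1,x0:x1]=1
    m&=(p.max(2)<135)&(p.max(2)-p.min(2)<25)&(W[...,2]>.14)&(W[...,2]<.24)&(W[...,0]<.75)
    return W[m]
A=grey(t,245,115,300,165);B=grey(s,318,140,368,190)
if __name__=='__main__':
  for n,P in(('top',A),('side',B),('both',np.vstack([A,B]))):
    best=0;rng=np.random.default_rng(0)
    for _ in range(3000):
        q=P[rng.choice(len(P),3,0)];v=np.cross(q[1]-q[0],q[2]-q[0]);l=np.linalg.norm(v)
        if l<1e-5: continue
        v/=l;v*=np.sign(v[2])
        if abs(np.degrees(np.arccos(v[2]))-30)>5: continue
        i=abs((P-q[0])@v)<.003
        if i.sum()>best: best=i.sum();I=i;V=v
    Q=P[I];c=Q.mean(0);v=np.linalg.svd(Q-c)[2][2];v*=np.sign(v[2])
    az=np.arctan2(v[1],v[0])
    X=np.array([np.cos(az)*v[2],np.sin(az)*v[2],-np.hypot(v[0],v[1])]);Y=np.cross(v,X)
    uv=np.c_[(Q-c)@X,(Q-c)@Y].astype(np.float32)
    (cx,cy),r=cv2.minEnclosingCircle(uv)
    C=c+cx*X+cy*Y
    print(n,len(P),best,'tilt',np.degrees(np.arccos(v[2])),'az',np.degrees(az),'r',r,'C',C.round(4),'v',v.round(4))
    h=(P-C)@v;u=(P-C)@X;w=(P-C)@Y
    im=np.full((24,24),np.nan)
    for i in range(24):
        for j in range(24):
            k=(abs(u-(i*.004-.046))<.003)&(abs(w-(j*.004-.046))<.003)
            if k.any(): im[i,j]=np.median(h[k])
    print('rows=u(-46..46) cols=w');print('\n'.join(''.join('  .' if np.isnan(a) else f'{a*1000:3.0f}' for a in r_) for r_ in im))
E
python3 neck.py
python3 - <<'E'
from h import *
# pointer: white, off the low side
for n in('top','side'):
    z=np.load(n+'.npz');W=z['W'];p=z['p'].astype(int)
    m=(p.min(2)>150)&(p.max(2)-p.min(2)<40)&(W[...,2]>.09)&(W[...,2]<.2)&(W[...,0]>.5)&(W[...,0]<.66)&(abs(W[...,1]-.04)<.1)
    v,u=np.nonzero(m);print(n,m.sum());print(np.c_[u,v,(W[m]*1000).round()].astype(int)[:40])
E
```

```text
top 773 270 tilt 29.134926159665536 az 169.5530167024912 r 0.04669736698269844 C [0.6458 0.0621 0.1997] v [-0.4788  0.0883  0.8735]
rows=u(-46..46) cols=w
  .  .  .  .  .  .  .  . -5 -5 -4 -5 -8 -3-13-42-75-72-70-92  .  .  .  .
  .  .  .  .  .  .  .  3  1  1 -2 -1 -2 -2 -0 -1 -4-10-68-73-69  .  .  .
  .  .  .  .  .  .-18  4  1  1 -1 -2 -2  3  3  6  3 -3 -4-60-69-55  .  .
  .  .  .  .-23-24-20  . -2  3  1 -1 -1 -1 -2 -3  1  0 -5 -2-48-64-45  .
  .  .  .-11-16-23-21-20 -1 -1 -1  2 -0  0  2 -2  0 -2 -0  0 -9-68-68  .
  .  .  1 -1 -8-23-22-23  .  0 -1 -2 -1 -2  0  1  2 -2  2  2 -5-10-68-51
  . -2 -2 -2 -2-19-22-24-22 -1 -2 -2  . -2  2  0 -2  0 -0  1  2 -5-14-65
  . -3 -3 -2 -1 -7-19-23-20-21-22-23-20-21  . -2 -1  1  1  1  1  1 -9-58
  1 -0 -1 -1  1  1-18-22-20-20-23-24-23-21-19 -2 -2 -3  4  4  1  1 -5-57
  1  1 -1  0 -1 -4-21-20-20-21-23-24-24-19-19-22 -4 -3 -1  3  1  0 -1-22
  0  1  1  2 -1 -5-23-22-22-22-22-20-18-18-21-21  . -2 -1 -1  2  3  0-11
  0  1  1  2 -0 -7-22-22-22-21-20-18-17-20-21-21-22  .  2  2  3  4 -3-22
 -2 -2 -1 -1 -2 -8-17-24-22-20-21-22-20-24-23-23-23  1  3 -0 -0 -3-10
[... 5596 characters left out ...]
  75 158]
 [318 165 588  74 158]
 [342 165 652   9 180]
 [343 165 656   8 180]
 [344 165 657   3 182]
 [315 166 577  75 156]
 [316 166 580  74 156]
 [317 166 583  72 156]
 [318 166 588  75 153]
 [340 166 646  12 176]
 [341 166 649   9 177]
 [342 166 652   8 176]
 [314 167 573  75 153]
 [315 167 577  77 150]
 [316 167 579  72 153]
 [317 167 581  68 155]
 [340 167 644   8 174]
 [321 168 602  79 138]
 [322 168 601  66 146]
 [318 169 588  75 140]
 [319 169 592  74 139]
 [320 169 594  70 141]
 [321 169 598  69 141]
 [322 169 603  71 138]
 [323 169 605  67 140]
 [319 170 590  70 138]
 [320 170 596  74 134]
 [321 170 596  65 139]
 [322 170 601  67 137]
 [319 171 589  67 136]
 [320 171 593  67 134]]
```

```bash
cat >> h.py <<'E'
from scipy.spatial.transform import Rotation as Ro, Slerp
az=np.radians(167.5);ti=np.radians(30)
C=np.array([.6450,.0600,.1997])
V=np.array([np.cos(az)*np.sin(ti),np.sin(az)*np.sin(ti),np.cos(ti)])
X=np.array([np.cos(az)*np.cos(ti),np.sin(az)*np.cos(ti),-np.sin(ti)]);Y=np.cross(V,X)
def necktool(phi,h,du=0,dw=0,tcp=.055):   # lid origin at neck height h, spout at phi deg
    a=np.radians(phi);lx=np.cos(a)*X+np.sin(a)*Y
    R=np.c_[-lx,np.cross(-V,-lx),-V]
    return C+V*(h+tcp)+X*du+Y*dw,R
def rows(p0,R0,p1,R1,n):
    rv=Ro.from_matrix(R0.T@R1).as_rotvec()/n;R=R0
    for i in range(n):
        d=R.T@((p1-p0)/n)*100;print([f'{x:.2f}' for x in d],[f'{x:.2f}' for x in np.degrees(rv)]);R=R@Ro.from_rotvec(rv).as_matrix()
def yawR(deg):
    a=np.radians(deg);x=np.array([np.cos(a),np.sin(a),0]);z=np.array([0,0,-1.]);return np.c_[x,np.cross(z,x),z]
E
python3 - <<'E'
from h import *
import neck
for n,P in(('top',neck.A),('side',neck.B)):
    h=(P-C)@V;u=(P-C)@X;w=(P-C)@Y;r=np.hypot(u,w);a=np.degrees(np.arctan2(w,u))
    k=(r>.026)&(r<.045)&(abs(h)<.005)
    print(n,np.median(h[k]),'top pts/5deg',[(b,int((k&(a>=b)&(a<b+5)).sum())) for b in list(range(0,90,5))+list(range(-180,-90,5))])
    # perpendicular offset of top-face points either side of each slot for trial angles
    for lab,s0 in(('wide',0),('narrow',180)):
        for f in range(30,80,4):
            b=np.radians(f+s0);al=u*np.cos(b)+w*np.sin(b);pe=-u*np.sin(b)+w*np.cos(b)
            kk=(abs(h)<.005)&(al>.026)&(al<.044)&(abs(pe)<.03)
            print(lab,f,'+edge',np.percentile(pe[kk&(pe>0)],3).round(4) if (kk&(pe>0)).any() else None,'-edge',np.percentile(pe[kk&(pe<0)],97).round(4) if (kk&(pe<0)).any() else None)
s=sensors.sense();rows(s['eef_pos'],s['tool_rot'],np.array([.4328,-.297,.16]),yawR(120.8),16)
E
```

```text
top -0.00011589261297421978 top pts/5deg [(0, 5), (5, 4), (10, 4), (15, 0), (20, 0), (25, 0), (30, 0), (35, 0), (40, 0), (45, 0), (50, 2), (55, 4), (60, 5), (65, 5), (70, 4), (75, 4), (80, 6), (85, 2), (-180, 7), (-175, 7), (-170, 3), (-165, 5), (-160, 6), (-155, 2), (-150, 0), (-145, 0), (-140, 0), (-135, 0), (-130, 3), (-125, 4), (-120, 5), (-115, 5), (-110, 7), (-105, 4), (-100, 5), (-95, 6)]
wide 30 +edge 0.0149 -edge -0.0119
wide 34 +edge 0.0127 -edge -0.0145
wide 38 +edge 0.0106 -edge -0.0169
wide 42 +edge 0.0081 -edge -0.0191
wide 46 +edge 0.0054 -edge -0.021
wide 50 +edge 0.0025 -edge -0.023
wide 54 +edge 0.0025 -edge -0.0004
wide 58 +edge 0.0022 -edge -0.0003
wide 62 +edge 0.0005 -edge -0.0009
wide 66 +edge 0.001 -edge -0.0008
wide 70 +edge 0.0014 -edge -0.0007
wide 74 +edge 0.001 -edge -0.0006
wide 78 +edge 0.0016 -edge -0.0008
narrow 30 +edge 0.016 -edge -0.0027
narrow 34 +edge 0.0138 -edge -0.0051
narrow 38 +edge 0.0113 -edge -0.0079
narrow 42 +edge 0.0085 -edge -0.0104
narrow 46 +edge 0.0056 -edge -0.0128
narrow 50 +edge 0.0032 -edge -0.0145
narrow 54 +edge 0.0023 -edge 
[... 1710 characters left out ...]
 '-6.10']
['1.93', '-0.23', '0.35'] ['-0.00', '-0.01', '-6.10']
['1.94', '-0.02', '0.35'] ['-0.00', '-0.01', '-6.10']
['1.93', '0.19', '0.35'] ['-0.00', '-0.01', '-6.10']
['1.90', '0.39', '0.35'] ['-0.00', '-0.01', '-6.10']
['1.85', '0.59', '0.35'] ['-0.00', '-0.01', '-6.10']
['1.77', '0.78', '0.35'] ['-0.00', '-0.01', '-6.10']
['1.68', '0.97', '0.35'] ['-0.00', '-0.01', '-6.10']
['1.57', '1.14', '0.35'] ['-0.00', '-0.01', '-6.10']
['1.44', '1.30', '0.35'] ['-0.00', '-0.01', '-6.10']
['1.29', '1.45', '0.35'] ['-0.00', '-0.01', '-6.10']
['1.13', '1.58', '0.35'] ['-0.00', '-0.01', '-6.10']
['0.96', '1.69', '0.35'] ['-0.00', '-0.01', '-6.10']
['0.77', '1.78', '0.35'] ['-0.00', '-0.01', '-6.10']
```

servo_tool --deltas '[{"dx": 1.76, "dy": -0.82, "dz": 0.35, "az": -6.1}, {"dx": 1.83, "dy": -0.63, "dz": 0.35, "az": -6.1}, {"dx": 1.89, "dy": -0.43, "dz": 0.35, "az": -6.1}, {"dx": 1.93, "dy": -0.23, "dz": 0.35, "az": -6.1}, {"dx": 1.94, "dy": -0.02, "dz": 0.35, "az": -6.1}, {"dx": 1.93, "dy": 0.19, "dz": 0.35, "az": -6.1}, {"dx": 1.9, "dy": 0.39, "dz": 0.35, "az": -6.1}, {"dx": 1.85, "dy": 0.59, "dz": 0.35, "az": -6.1}]'

```text
schema error: expected keys fingers, dx, dy, dz, ax, ay, az
```

servo_tool --deltas '[{"dx": 1.77, "dy": 0.78, "dz": 0.35, "az": -6.1}, {"dx": 1.68, "dy": 0.97, "dz": 0.35, "az": -6.1}, {"dx": 1.57, "dy": 1.14, "dz": 0.35, "az": -6.1}, {"dx": 1.44, "dy": 1.3, "dz": 0.35, "az": -6.1}, {"dx": 1.29, "dy": 1.45, "dz": 0.35, "az": -6.1}, {"dx": 1.13, "dy": 1.58, "dz": 0.35, "az": -6.1}, {"dx": 0.96, "dy": 1.69, "dz": 0.35, "az": -6.1}, {"dx": 0.77, "dy": 1.78, "dz": 0.35, "az": -6.1}]'

```text
schema error: expected keys fingers, dx, dy, dz, ax, ay, az
```

servo_tool --deltas '[{"dx": 0}, {"dx": 0}]'

```text
schema error: expected keys fingers, dx, dy, dz, ax, ay, az
```

```bash
sed -i 's/^C=.*/C=np.array([.6445,.0616,.1997])/' h.py
python3 - <<'E'
from h import *
s=sensors.sense();print(s['time'],s['eef_pos'],s['q'].round(3),s['grip_width'])
rows(s['eef_pos'],s['tool_rot'],np.array([.4328,-.297,.0555]),yawR(120.8),8)
p,d=snap('side','g1')
E
```

```text
0.1 [ 0.22579477 -0.52819822  0.21649747] [-1.377  0.159  1.598  0.     1.386 -0.21 ] 0.08545182183004256
['3.51', '-1.64', '2.02'] ['-0.01', '-0.01', '-12.21']
['3.78', '-0.86', '2.02'] ['-0.01', '-0.01', '-12.21']
['3.88', '-0.04', '2.01'] ['-0.01', '-0.01', '-12.21']
['3.80', '0.78', '2.01'] ['-0.01', '-0.01', '-12.21']
['3.55', '1.57', '2.01'] ['-0.01', '-0.01', '-12.21']
['3.14', '2.28', '2.01'] ['-0.01', '-0.01', '-12.21']
['2.58', '2.89', '2.01'] ['-0.01', '-0.01', '-12.21']
['1.91', '3.37', '2.01'] ['-0.01', '-0.01', '-12.21']
```

All keys are required, so nothing has moved yet. I'll resend in full form.

servo_tool --deltas '[{"fingers": 0, "dx": 1.76, "dy": -0.82, "dz": 0.35, "ax": 0, "ay": 0, "az": -6.1}, {"fingers": 0, "dx": 1.83, "dy": -0.63, "dz": 0.35, "ax": 0, "ay": 0, "az": -6.1}, {"fingers": 0, "dx": 1.89, "dy": -0.43, "dz": 0.35, "ax": 0, "ay": 0, "az": -6.1}, {"fingers": 0, "dx": 1.93, "dy": -0.23, "dz": 0.35, "ax": 0, "ay": 0, "az": -6.1}, {"fingers": 0, "dx": 1.94, "dy": -0.02, "dz": 0.35, "ax": 0, "ay": 0, "az": -6.1}, {"fingers": 0, "dx": 1.93, "dy": 0.19, "dz": 0.35, "ax": 0, "ay": 0, "az": -6.1}, {"fingers": 0, "dx": 1.9, "dy": 0.39, "dz": 0.35, "ax": 0, "ay": 0, "az": -6.1}, {"fingers": 0, "dx": 1.85, "dy": 0.59, "dz": 0.35, "ax": 0, "ay": 0, "az": -6.1}]'

```text
time: 0.82
eef_pos: [0.3299, -0.4121, 0.1889]
tool_rot: [[0.305, 0.952, -0.0], [0.952, -0.305, 0.001], [0.0, -0.0, -1.0]]
contact_force: [0.6, -0.8, -0.9]
grip_width: 0.0853
finger_force: 0.0
```

servo_tool --deltas '[{"fingers": 0, "dx": 1.77, "dy": 0.78, "dz": 0.35, "ax": 0, "ay": 0, "az": -6.1}, {"fingers": 0, "dx": 1.68, "dy": 0.97, "dz": 0.35, "ax": 0, "ay": 0, "az": -6.1}, {"fingers": 0, "dx": 1.57, "dy": 1.14, "dz": 0.35, "ax": 0, "ay": 0, "az": -6.1}, {"fingers": 0, "dx": 1.44, "dy": 1.3, "dz": 0.35, "ax": 0, "ay": 0, "az": -6.1}, {"fingers": 0, "dx": 1.29, "dy": 1.45, "dz": 0.35, "ax": 0, "ay": 0, "az": -6.1}, {"fingers": 0, "dx": 1.13, "dy": 1.58, "dz": 0.35, "ax": 0, "ay": 0, "az": -6.1}, {"fingers": 0, "dx": 0.96, "dy": 1.69, "dz": 0.35, "ax": 0, "ay": 0, "az": -6.1}, {"fingers": 0, "dx": 0.77, "dy": 1.78, "dz": 0.35, "ax": 0, "ay": 0, "az": -6.1}]'

```text
time: 1.48
eef_pos: [0.4335, -0.2967, 0.1609]
tool_rot: [[-0.516, 0.857, -0.0], [0.857, 0.516, 0.0], [0.001, -0.0, -1.0]]
contact_force: [-0.7, 0.1, 1.2]
grip_width: 0.0857
finger_force: 0.0
```

servo_tool --deltas '[{"fingers": 0, "dx": 0, "dy": 0, "dz": 0, "ax": 0, "ay": 0, "az": 0}, {"fingers": 0, "dx": 0, "dy": 0, "dz": 0, "ax": 0, "ay": 0, "az": 0}]'

```text
time: 1.65
eef_pos: [0.4331, -0.297, 0.1609]
tool_rot: [[-0.511, 0.86, -0.001], [0.86, 0.511, 0.001], [0.001, -0.001, -1.0]]
contact_force: [0.1, -0.6, -0.2]
grip_width: 0.0855
finger_force: 0.0
```

Run:
```python
from h import *
s=sensors.sense();print(s['time'],s['eef_pos'],s['q'].round(3),s['grip_width'])
rows(s['eef_pos'],s['tool_rot'],np.array([.4328,-.297,.0555]),yawR(120.8),6)
```

```text
1.65 [ 0.43314409 -0.29697721  0.16092369] [-0.831  0.081  1.797 -0.     1.265 -1.368] 0.08549187174104793
['0.00', '-0.00', '1.76'] ['-0.01', '-0.01', '-0.01']
['0.00', '-0.00', '1.76'] ['-0.01', '-0.01', '-0.01']
['0.00', '-0.00', '1.76'] ['-0.01', '-0.01', '-0.01']
['0.00', '-0.00', '1.76'] ['-0.01', '-0.01', '-0.01']
['0.00', '-0.00', '1.76'] ['-0.01', '-0.01', '-0.01']
['0.00', '-0.00', '1.76'] ['-0.01', '-0.01', '-0.01']
```

servo_tool --deltas '[{"fingers": 0, "dx": 0, "dy": 0, "dz": 2.0, "ax": 0, "ay": 0, "az": 0}, {"fingers": 0, "dx": 0, "dy": 0, "dz": 2.0, "ax": 0, "ay": 0, "az": 0}, {"fingers": 0, "dx": 0, "dy": 0, "dz": 2.0, "ax": 0, "ay": 0, "az": 0}, {"fingers": 0, "dx": 0, "dy": 0, "dz": 2.0, "ax": 0, "ay": 0, "az": 0}, {"fingers": 0, "dx": 0, "dy": 0, "dz": 1.5, "ax": 0, "ay": 0, "az": 0}, {"fingers": 0.5, "dx": 0, "dy": 0, "dz": 1.0, "ax": 0, "ay": 0, "az": 0}, {"fingers": 1, "dx": 0, "dy": 0, "dz": 0, "ax": 0, "ay": 0, "az": 0}, {"fingers": 1, "dx": 0, "dy": 0, "dz": 0, "ax": 0, "ay": 0, "az": 0}]'

```text
time: 2.32
eef_pos: [0.4328, -0.2982, 0.0565]
tool_rot: [[-0.51, 0.86, -0.0], [0.86, 0.51, 0.0], [0.0, -0.0, -1.0]]
contact_force: [1.2, 0.2, 0.2]
grip_width: 0.0516
finger_force: 0.0
```

servo_tool --deltas '[{"fingers": 1, "dx": 0, "dy": 0, "dz": 0, "ax": 0, "ay": 0, "az": 0}, {"fingers": 1, "dx": 0, "dy": 0, "dz": 0, "ax": 0, "ay": 0, "az": 0}, {"fingers": 1, "dx": 0, "dy": 0, "dz": 0, "ax": 0, "ay": 0, "az": 0}, {"fingers": 1, "dx": 0, "dy": 0, "dz": 0, "ax": 0, "ay": 0, "az": 0}, {"fingers": 1, "dx": 0, "dy": 0, "dz": 0, "ax": 0, "ay": 0, "az": 0}, {"fingers": 1, "dx": 0, "dy": 0, "dz": 0, "ax": 0, "ay": 0, "az": 0}]'

```text
time: 2.82
eef_pos: [0.4333, -0.2977, 0.0567]
tool_rot: [[-0.511, 0.86, 0.0], [0.86, 0.511, -0.0], [-0.0, 0.0, -1.0]]
contact_force: [-0.5, -0.2, -0.6]
grip_width: 0.0006
finger_force: 0.0
```

Run:
```python
from h import *
s=sensors.sense();print(s['time'],s['eef_pos'],s['q'].round(3),s['grip_width'],s['finger_force'])
p,R=s['eef_pos'],s['tool_rot']
p1=np.array([.50,-.20,.33]);k,Rk=necktool(36,.045);print(k)
Rm=Slerp([0,1],Ro.from_matrix([R,Rk]))(0.4).as_matrix()
print(Ro.from_matrix(R.T@Rk).magnitude()*57.3)
up=p+[0,0,.08]
rows(p,R,up,R,4);print();rows(up,R,p1,Rm,8);print();rows(p1,Rm,k,Rk,14)
```

```text
2.8167 [ 0.43327405 -0.29774937  0.05666229] [-0.832  0.22   1.868  0.     1.052 -1.369] 0.0005715863692979562 0.0
[0.5956852  0.07242198 0.28630254]
100.64013057172298
['-0.00', '0.00', '-2.00'] ['0.00', '0.00', '0.00']
['-0.00', '0.00', '-2.00'] ['0.00', '0.00', '0.00']
['-0.00', '0.00', '-2.00'] ['0.00', '0.00', '0.00']
['-0.00', '0.00', '-2.00'] ['0.00', '0.00', '0.00']

['0.62', '1.34', '-2.42'] ['-1.68', '0.16', '4.74']
['0.74', '1.36', '-2.38'] ['-1.68', '0.16', '4.74']
['0.86', '1.36', '-2.33'] ['-1.68', '0.16', '4.74']
['0.98', '1.35', '-2.29'] ['-1.68', '0.16', '4.74']
['1.10', '1.33', '-2.25'] ['-1.68', '0.16', '4.74']
['1.21', '1.30', '-2.21'] ['-1.68', '0.16', '4.74']
['1.32', '1.26', '-2.17'] ['-1.68', '0.16', '4.74']
['1.43', '1.21', '-2.13'] ['-1.68', '0.16', '4.74']

['1.97', '0.33', '0.58'] ['-1.44', '0.14', '4.06']
['1.99', '0.18', '0.60'] ['-1.44', '0.14', '4.06']
['2.00', '0.02', '0.60'] ['-1.44', '0.14', '4.06']
['1.99', '-0.13', '0.61'] ['-1.44', '0.14', '4.06']
['1.97', '-0.29', '0.61'] ['-1.44', '0.14', '4.06']
['1.95', '-0.45', '0.60'] ['-1.44', '0.14', '4.06']
['1.91', '-0.60', '0.59'] ['-1.44', '0.14', '4.06']
['1.86', '-0.75', '0.58'] ['-1.44', '0.14', '4.06']
['1.80', '-0.89', '0.56'] ['-1.44', '0.14', '4.06']
['1.73', '-1.03', '0.54'] ['-1.44', '0.14', '4.06']
['1.65', '-1.16', '0.52'] ['-1.44', '0.14', '4.06']
['1.56', '-1.29', '0.49'] ['-1.44', '0.14', '4.06']
['1.47', '-1.41', '0.46'] ['-1.44', '0.14', '4.06']
['1.36', '-1.52', '0.43'] ['-1.44', '0.14', '4.06']
```

Fingers shut on nothing, so I need to look.

Run:
```python
from h import *
a,da=snap('top');b,db=snap('side')
cv2.imwrite('pics/g2.png',np.hstack([cv2.resize(a[150:300,280:430,::-1],(400,400)),cv2.resize(b[200:320,240:360,::-1],(400,400))]))
np.savez('top2.npz',p=a,d=da,W=pts('top',da));np.savez('side2.npz',p=b,d=db,W=pts('side',db))
```

```text
(no output)
```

View pics/g2.png

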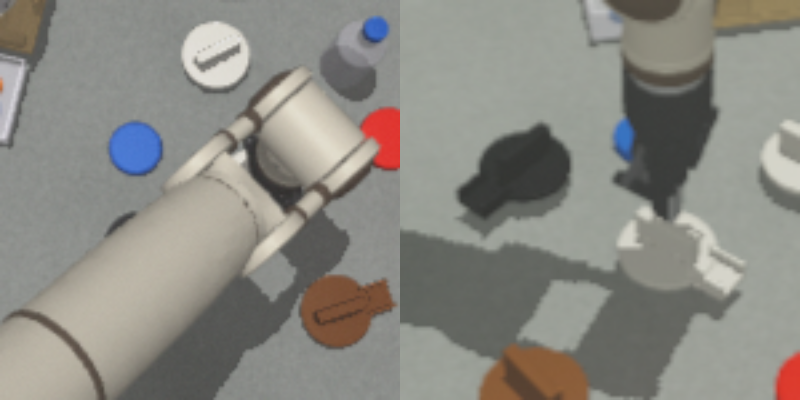

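Run:
```python
from h import *
for f in('side','side2'):
    z=np.load(f+'.npz');W=z['W'];p=z['p'].astype(int)
    m=np.zeros(W.shape[:2],bool);m[252:296,300:350]=1
    wh=m&(p.min(2)>95)&(p.max(2)-p.min(2)<40)
    for lo,hi in((.015,.03),(.047,.062)):
        q=W[wh&(W[...,2]>lo)&(W[...,2]<hi)];r=cv2.minAreaRect((q[:,:2]*1000).astype(np.float32));print(f,lo,len(q),q.mean(0).round(4),r)
z=np.load('side2.npz');W=z['W'];p=z['p'].astype(int)
m=np.zeros(W.shape[:2],bool);m[240:290,295:350]=1
q=W[m&(p.max(2)<80)&(abs(W[...,0]-.433)<.08)&(abs(W[...,1]+.298)<.08)];q=q[np.argsort(q[:,2])];print(len(q),(q[q[:,2]>.028][:25]*1000).round())
print(p[250:285:2,318:346:3].mean(2).round())
b=z['p'][245:295,295:355,::-1];cv2.imwrite('pics/g3.png',cv2.resize(b,None,fx=12,fy=12,interpolation=cv2.INTER_NEAREST))
```

```text
side 0.015 449 [ 0.4337 -0.3151  0.0262] ((433.955078125, -313.70074462890625), (91.39013671875, 118.32829284667969), 6.869128704071045)
side 0.047 111 [ 0.4312 -0.3008  0.0551] ((432.0856018066406, -298.87371826171875), (17.073726654052734, 63.408424377441406), 31.636056900024414)
side2 0.015 433 [ 0.4323 -0.3166  0.0263] ((442.7944030761719, -307.15948486328125), (91.5344467163086, 117.12361145019531), 56.4157600402832)
side2 0.047 99 [ 0.4309 -0.3008  0.0548] ((431.49774169921875, -298.75836181640625), (17.204647064208984, 62.767295837402344), 28.021759033203125)
355 [[ 426. -310.   80.]
 [ 422. -303.   83.]
 [ 427. -308.   86.]
 [ 420. -309.   86.]
 [ 425. -312.   86.]
 [ 419. -304.   90.]
 [ 422. -311.   90.]
 [ 421. -307.   92.]
 [ 419. -303.   93.]
 [ 425. -311.   94.]
 [ 422. -311.   95.]
 [ 421. -307.   96.]
 [ 425. -312.   99.]
 [ 422. -312.  100.]
 [ 426. -309.  100.]
 [ 422. -312.  104.]
 [ 437. -306.  105.]
 [ 426. -310.  105.]
 [ 431. -312.  109.]
 [ 441. -304.  109.]
 [ 425. -311.  111.]
 [ 427. -315.  114.]
 [ 444. -306.  115.]
 [ 435. -312.  116.]
 [ 427. -314.  117.
[... 257 characters left out ...]
157. 155.]
 [ 60. 110. 124. 156. 157. 158. 155. 157. 157. 156.]
 [ 60. 110. 138. 155. 156. 156. 157. 156. 156. 156.]
 [ 60. 110. 193. 188. 158. 156. 159. 156. 159. 158.]
 [138. 119. 208. 208. 190. 159. 157. 158. 159. 156.]
 [139. 136. 135. 154. 208. 166. 157. 156. 158. 157.]
 [136. 137. 137. 156. 159. 200. 158. 155. 156. 156.]
 [136. 136. 137. 139. 192. 209. 159. 156. 158. 156.]
 [135. 136. 136. 134. 194. 179. 165. 157. 156. 160.]
 [136. 134. 135. 134. 200. 140. 161. 178. 157. 157.]
 [136. 136. 130. 134. 209. 198. 137. 157. 197. 158.]
 [136. 136. 136. 137. 209. 195. 209. 179. 143. 158.]
 [137. 136. 136. 141. 148. 209. 209. 209. 177. 156.]
 [136. 136. 138. 138. 136. 198. 203. 209. 152. 159.]]
```

View pics/g3.png

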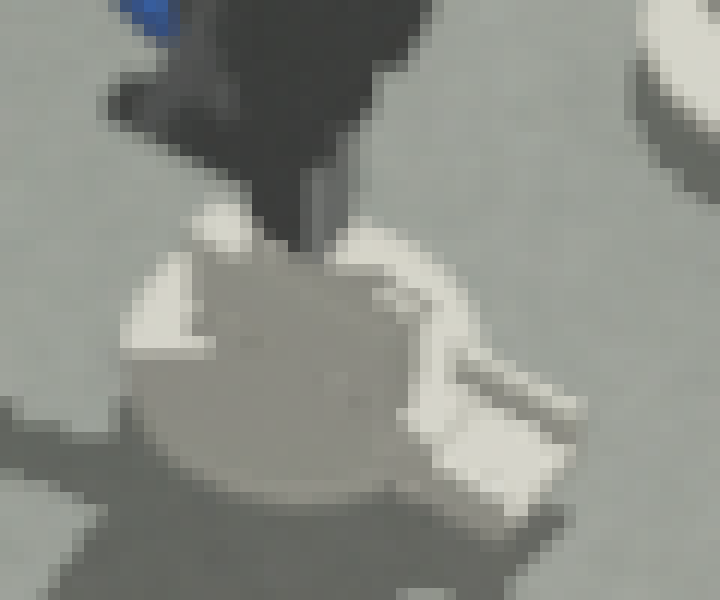

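Run:
```python
from h import *
c=imaging.camera_params('side');K=c['mtx'];T=np.linalg.inv(c['cam_to_world'])
def pr(w): q=T[:3,:3]@w+T[:3,3];q=K@q;return q[:2]/q[2]
s=sensors.sense();e=s['eef_pos'];R=s['tool_rot']
for k in(-.05,0,.006,.025): print(k,pr(e+R[:,2]*k),pr(e+R[:,2]*k+R[:,0]*.011),pr(e+R[:,2]*k-R[:,0]*.011))
W=np.load('side2.npz')['W']
for v in range(252,272,1): print(v,(W[v,316:330:2]*1000).round().tolist() if v%3==0 else '')
```

```text
-0.05 [319.63305246 255.14775449] [316.61155279 253.5590307 ] [322.68058795 256.75016807]
0 [319.60026753 266.74064562] [316.6560473  265.14422802] [322.56920452 268.35046517]
0.006 [319.59644596 268.0919688 ] [316.66123442 266.49481951] [322.55622273 269.70248486]
0.025 [319.5844975  272.31699805] [316.67745329 270.7177836 ] [322.5156362  273.92946729]
252 [[418.0, -305.0, 133.0], [421.0, -314.0, 140.0], [425.0, -319.0, 143.0], [431.0, -318.0, 140.0], [445.0, -303.0, 120.0], [499.0, -199.0, 1.0], [506.0, -200.0, -1.0]]
253 
254 
255 [[416.0, -312.0, 128.0], [422.0, -311.0, 124.0], [426.0, -317.0, 128.0], [435.0, -312.0, 120.0], [443.0, -306.0, 111.0], [495.0, -210.0, -2.0], [499.0, -216.0, 2.0]]
256 
257 
258 [[410.0, -326.0, 131.0], [417.0, -322.0, 125.0], [427.0, -315.0, 114.0], [435.0, -311.0, 106.0], [481.0, -225.0, 4.0], [488.0, -223.0, -0.0], [495.0, -225.0, -1.0]]
259 
260 
261 [[419.0, -303.0, 93.0], [422.0, -312.0, 100.0], [429.0, -309.0, 95.0], [436.0, -309.0, 92.0], [476.0, -236.0, 3.0], [482.0, -237.0, 2.0], [489.0, -239.0, 1.0]]
262 
263 
264 [[419.0, -304.0, 81.0], [nan, nan, nan], [429.0, -309.0, 82.0], [436.0, -309.0, 78.0], [460.0, -270.0, 29.0], [467.0, -270.0, 27.0], [484.0, -250.0, -0.0]]
265 
266 
267 [[422.0, -295.0, 58.0], [428.0, -298.0, 58.0], [435.0, -297.0, 54.0], [440.0, -301.0, 56.0], [455.0, -282.0, 30.0], [461.0, -283.0, 28.0], [467.0, -285.0, 28.0]]
268 
269 
270 [[422.0, -295.0, 44.0], [428.0, -298.0, 45.0], [430.0, -307.0, 53.0], [434.0, -315.0, 59.0], [440.0, -316.0, 58.0], [446.0, -317.0, 56.0], [450.0, -321.0, 58.0]]
271
```

servo_tool --deltas '[{"fingers": 1, "dx": 0, "dy": 0, "dz": 0, "ax": 0, "ay": 0, "az": 0}]'

```text
time: 3.0
eef_pos: [0.4331, -0.2976, 0.0564]
tool_rot: [[-0.511, 0.86, -0.0], [0.86, 0.511, 0.0], [0.0, -0.0, -1.0]]
contact_force: [0.1, 0.2, 0.2]
grip_width: -0.0001
finger_force: 0.0
```

Run:
```python
from h import *
e=np.array([.22579,-.5282,.2165])
x=np.array([.9196,.3929,0]);y=np.array([.3929,-.9196,0])
z=np.load('side.npz');W=z['W'];p=z['p'].astype(int)
m=(p.max(2)<95)&(np.linalg.norm(W[...,:2]-e[:2],axis=-1)<.09)&(W[...,2]>.1)
q=W[m];l=(q-e)
t=np.c_[l@x,l@y,-l[:,2]]
print('start: tool-frame z max (ahead)',np.sort(t[:,2])[-12:].round(3))
k=t[:,2]>np.sort(t[:,2])[-40];print((t[k]*1000).round()[:40:2])
e=np.array([.4333,-.2977,.0566]);x=np.array([-.511,.86,0]);y=np.array([.86,.511,0])
z=np.load('side2.npz');W=z['W'];p=z['p'].astype(int)
m=(p.max(2)<130)&(np.linalg.norm(W[...,:2]-e[:2],axis=-1)<.06)&(W[...,2]>.057);m[:240]=0
q=W[m];l=q-e;t=np.c_[l@x,l@y,-l[:,2]];o=np.argsort(t[:,2])[-30:];print('now');print((t[o]*1000).round())
```

```text
start: tool-frame z max (ahead) [-0.033 -0.033 -0.032 -0.031 -0.031 -0.03  -0.03  -0.029 -0.029 -0.029
 -0.029 -0.028]
[[  8. -42. -39.]
 [  8. -42. -36.]
 [  6. -43. -33.]
 [ -3. -43. -38.]
 [  2. -42. -35.]
 [  7. -42. -29.]
 [ -6. -43. -37.]
 [ -1. -42. -34.]
 [  4. -41. -30.]
 [ -7. -41. -37.]
 [ -1. -42. -30.]
 [ -9. -42. -34.]
 [ -4. -42. -29.]
 [ -8. -42. -29.]
 [  4.  55. -36.]
 [ -2.  55. -39.]
 [-14.  47. -40.]
 [ -6.  56. -40.]
 [-14.  47. -35.]
 [ -9.  57. -40.]]
now
[[-10.   3. -38.]
 [ -8. -14. -37.]
 [  4. -17. -37.]
 [  3. -15. -36.]
 [-12.   1. -36.]
 [-11.  -9. -35.]
 [-11.  -4. -35.]
 [ -1. -15. -35.]
 [ -8. -10. -34.]
 [ -6. -16. -34.]
 [  2. -16. -33.]
 [-12.   0. -32.]
 [-11.  -4. -31.]
 [ -8. -14. -30.]
 [ -3. -18. -29.]
 [ -6. -11. -29.]
 [-13.  -1. -29.]
 [  2. -16. -29.]
 [ -8.  -9. -29.]
 [-10.  -7. -29.]
 [-12.  -5. -28.]
 [  1. -12. -27.]
 [-10.  -8. -25.]
 [ -8.  -9. -25.]
 [ -7. -13. -23.]
 [ -9. -10. -22.]
 [-11.  -3. -22.]
 [-10.  -7. -20.]
 [ -9.   4. -19.]
 [ -9. -10. -18.]]
```

The depth images show the real fingertips about 40 mm further back along the tool z than the reported TCP and `tip_extent` imply: -15 mm shut, -28 mm open. The fingers therefore closed just above the bar, and the lid hasn't moved. I'll open, go 36 mm lower and grip, and re-check this offset once the tool is tilted.

servo_tool --deltas '[{"fingers": 0, "dx": 0, "dy": 0, "dz": 0, "ax": 0, "ay": 0, "az": 0}, {"fingers": 0, "dx": 0, "dy": 0, "dz": 0, "ax": 0, "ay": 0, "az": 0}, {"fingers": 0, "dx": 0, "dy": 0, "dz": 0, "ax": 0, "ay": 0, "az": 0}, {"fingers": 0, "dx": 0, "dy": 0, "dz": 0, "ax": 0, "ay": 0, "az": 0}, {"fingers": 0, "dx": 0, "dy": 0, "dz": 0, "ax": 0, "ay": 0, "az": 0}, {"fingers": 0, "dx": 0, "dy": 0, "dz": 0, "ax": 0, "ay": 0, "az": 0}, {"fingers": 0, "dx": 0, "dy": 0, "dz": 0, "ax": 0, "ay": 0, "az": 0}, {"fingers": 0, "dx": 0, "dy": 0, "dz": 0.6, "ax": 0, "ay": 0, "az": 0}]'

```text
time: 3.67
eef_pos: [0.4339, -0.2985, 0.0513]
tool_rot: [[-0.511, 0.86, 0.002], [0.86, 0.511, -0.002], [-0.002, 0.001, -1.0]]
contact_force: [0.8, -0.6, -0.3]
grip_width: 0.0856
finger_force: 0.0
```

servo_tool --deltas '[{"fingers": 0, "dx": 0, "dy": 0, "dz": 0.6, "ax": 0, "ay": 0, "az": 0}, {"fingers": 0, "dx": 0, "dy": 0, "dz": 0.6, "ax": 0, "ay": 0, "az": 0}, {"fingers": 0, "dx": 0, "dy": 0, "dz": 0.6, "ax": 0, "ay": 0, "az": 0}, {"fingers": 0, "dx": 0, "dy": 0, "dz": 0.6, "ax": 0, "ay": 0, "az": 0}, {"fingers": 0, "dx": 0, "dy": 0, "dz": 0.6, "ax": 0, "ay": 0, "az": 0}, {"fingers": 1, "dx": 0, "dy": 0, "dz": 0, "ax": 0, "ay": 0, "az": 0}, {"fingers": 1, "dx": 0, "dy": 0, "dz": 0, "ax": 0, "ay": 0, "az": 0}, {"fingers": 1, "dx": 0, "dy": 0, "dz": 0, "ax": 0, "ay": 0, "az": 0}]'

```text
time: 4.33
eef_pos: [0.4333, -0.2978, 0.0205]
tool_rot: [[-0.511, 0.86, 0.0], [0.86, 0.511, -0.0], [-0.0, 0.0, -1.0]]
contact_force: [0.3, -0.3, -0.2]
grip_width: 0.0512
finger_force: 0.0
```

servo_tool --deltas '[{"fingers": 1, "dx": 0, "dy": 0, "dz": 0, "ax": 0, "ay": 0, "az": 0}, {"fingers": 1, "dx": 0, "dy": 0, "dz": 0, "ax": 0, "ay": 0, "az": 0}, {"fingers": 1, "dx": 0, "dy": 0, "dz": 0, "ax": 0, "ay": 0, "az": 0}, {"fingers": 1, "dx": 0, "dy": 0, "dz": 0, "ax": 0, "ay": 0, "az": 0}, {"fingers": 1, "dx": 0, "dy": 0, "dz": 0, "ax": 0, "ay": 0, "az": 0}]'

```text
time: 4.75
eef_pos: [0.4333, -0.2978, 0.0206]
tool_rot: [[-0.511, 0.86, 0.0], [0.86, 0.511, -0.0], [-0.0, 0.0, -1.0]]
contact_force: [-0.5, 0.5, 1.3]
grip_width: 0.0126
finger_force: 61.2
```

```bash
sed -i 's/tcp=.055/tcp=.0206/' h.py
python3 - <<'E'
from h import *
s=sensors.sense()
p,R=s['eef_pos'],s['tool_rot']
p1=np.array([.50,-.20,.27]);k,Rk=necktool(36,.07);print(k)
Rm=Slerp([0,1],Ro.from_matrix([R,Rk]))(0.4).as_matrix()
up=p+[0,0,.08]
rows(up,R,p1,Rm,8);print();rows(p1,Rm,k,Rk,12)
E
```

```text
[0.60027379 0.07140471 0.2781619 ]
['0.62', '1.34', '-2.12'] ['-1.68', '0.16', '4.74']
['0.74', '1.35', '-2.08'] ['-1.68', '0.16', '4.74']
['0.86', '1.34', '-2.03'] ['-1.68', '0.16', '4.74']
['0.97', '1.32', '-1.99'] ['-1.68', '0.16', '4.74']
['1.09', '1.30', '-1.95'] ['-1.68', '0.16', '4.74']
['1.20', '1.26', '-1.91'] ['-1.68', '0.16', '4.74']
['1.31', '1.21', '-1.87'] ['-1.68', '0.16', '4.74']
['1.41', '1.15', '-1.83'] ['-1.68', '0.16', '4.74']

['2.34', '0.52', '0.27'] ['-1.68', '0.16', '4.74']
['2.37', '0.31', '0.29'] ['-1.68', '0.16', '4.74']
['2.39', '0.11', '0.30'] ['-1.68', '0.16', '4.74']
['2.39', '-0.10', '0.31'] ['-1.68', '0.16', '4.74']
['2.37', '-0.30', '0.31'] ['-1.68', '0.16', '4.74']
['2.34', '-0.51', '0.30'] ['-1.68', '0.16', '4.74']
['2.29', '-0.71', '0.29'] ['-1.68', '0.16', '4.74']
['2.22', '-0.90', '0.27'] ['-1.68', '0.16', '4.74']
['2.14', '-1.09', '0.25'] ['-1.68', '0.16', '4.74']
['2.04', '-1.27', '0.22'] ['-1.68', '0.16', '4.74']
['1.93', '-1.44', '0.19'] ['-1.68', '0.16', '4.74']
['1.80', '-1.60', '0.15'] ['-1.68', '0.16', '4.74']
```

servo_tool --deltas '[{"fingers": 1, "dx": 0, "dy": 0, "dz": -1, "ax": 0, "ay": 0, "az": 0}, {"fingers": 1, "dx": 0, "dy": 0, "dz": -2, "ax": 0, "ay": 0, "az": 0}, {"fingers": 1, "dx": 0, "dy": 0, "dz": -2, "ax": 0, "ay": 0, "az": 0}, {"fingers": 1, "dx": 0, "dy": 0, "dz": -2, "ax": 0, "ay": 0, "az": 0}, {"fingers": 1, "dx": 0, "dy": 0, "dz": -1, "ax": 0, "ay": 0, "az": 0}]'

```text
time: 5.17
eef_pos: [0.4341, -0.2987, 0.1035]
tool_rot: [[-0.511, 0.859, 0.003], [0.859, 0.511, -0.003], [-0.004, 0.001, -1.0]]
contact_force: [-0.2, -1.6, -1.1]
grip_width: 0.0124
finger_force: 60.9
```

servo_tool --deltas '[{"fingers": 1, "dx": 0.62, "dy": 1.34, "dz": -2.12, "ax": -1.68, "ay": 0.16, "az": 4.74}, {"fingers": 1, "dx": 0.74, "dy": 1.35, "dz": -2.08, "ax": -1.68, "ay": 0.16, "az": 4.74}, {"fingers": 1, "dx": 0.86, "dy": 1.34, "dz": -2.03, "ax": -1.68, "ay": 0.16, "az": 4.74}, {"fingers": 1, "dx": 0.97, "dy": 1.32, "dz": -1.99, "ax": -1.68, "ay": 0.16, "az": 4.74}, {"fingers": 1, "dx": 1.09, "dy": 1.3, "dz": -1.95, "ax": -1.68, "ay": 0.16, "az": 4.74}, {"fingers": 1, "dx": 1.2, "dy": 1.26, "dz": -1.91, "ax": -1.68, "ay": 0.16, "az": 4.74}, {"fingers": 1, "dx": 1.31, "dy": 1.21, "dz": -1.87, "ax": -1.68, "ay": 0.16, "az": 4.74}, {"fingers": 1, "dx": 1.41, "dy": 1.15, "dz": -1.83, "ax": -1.68, "ay": 0.16, "az": 4.74}]'

```text
time: 5.83
eef_pos: [0.4998, -0.1991, 0.2705]
tool_rot: [[0.121, 0.968, 0.22], [0.988, -0.139, 0.068], [0.097, 0.209, -0.973]]
contact_force: [-0.9, -0.4, -2.0]
grip_width: 0.013
finger_force: 60.9
```

servo_tool --deltas '[{"fingers": 1, "dx": 2.34, "dy": 0.52, "dz": 0.27, "ax": -1.68, "ay": 0.16, "az": 4.74}, {"fingers": 1, "dx": 2.37, "dy": 0.31, "dz": 0.29, "ax": -1.68, "ay": 0.16, "az": 4.74}, {"fingers": 1, "dx": 2.39, "dy": 0.11, "dz": 0.3, "ax": -1.68, "ay": 0.16, "az": 4.74}, {"fingers": 1, "dx": 2.39, "dy": -0.1, "dz": 0.31, "ax": -1.68, "ay": 0.16, "az": 4.74}, {"fingers": 1, "dx": 2.37, "dy": -0.3, "dz": 0.31, "ax": -1.68, "ay": 0.16, "az": 4.74}, {"fingers": 1, "dx": 2.34, "dy": -0.51, "dz": 0.3, "ax": -1.68, "ay": 0.16, "az": 4.74}, {"fingers": 1, "dx": 2.29, "dy": -0.71, "dz": 0.29, "ax": -1.68, "ay": 0.16, "az": 4.74}, {"fingers": 1, "dx": 2.22, "dy": -0.9, "dz": 0.27, "ax": -1.68, "ay": 0.16, "az": 4.74}]'

```text
time: 6.5
eef_pos: [0.5664, -0.0179, 0.2749]
tool_rot: [[0.662, 0.619, 0.423], [0.689, -0.725, -0.018], [0.295, 0.303, -0.906]]
contact_force: [0.2, -0.3, -1.2]
grip_width: 0.0126
finger_force: 60.9
```

servo_tool --deltas '[{"fingers": 1, "dx": 2.14, "dy": -1.09, "dz": 0.25, "ax": -1.68, "ay": 0.16, "az": 4.74}, {"fingers": 1, "dx": 2.04, "dy": -1.27, "dz": 0.22, "ax": -1.68, "ay": 0.16, "az": 4.74}, {"fingers": 1, "dx": 1.93, "dy": -1.44, "dz": 0.19, "ax": -1.68, "ay": 0.16, "az": 4.74}, {"fingers": 1, "dx": 1.8, "dy": -1.6, "dz": 0.15, "ax": -1.68, "ay": 0.16, "az": 4.74}, {"fingers": 1, "dx": 0, "dy": 0, "dz": 0, "ax": 0, "ay": 0, "az": 0}, {"fingers": 1, "dx": 0, "dy": 0, "dz": 0, "ax": 0, "ay": 0, "az": 0}, {"fingers": 1, "dx": 0, "dy": 0, "dz": 0, "ax": 0, "ay": 0, "az": 0}]'

```text
time: 7.08
eef_pos: [0.5994, 0.0704, 0.2774]
tool_rot: [[0.811, 0.327, 0.485], [0.426, -0.898, -0.106], [0.401, 0.293, -0.868]]
contact_force: [-0.0, 0.2, -1.4]
grip_width: 0.0124
finger_force: 60.9
```

```bash
cat > chk.py <<'E'
from h import *
import sys
s=sensors.sense();print(s['time'],s['eef_pos'],s['q'].round(3),s['grip_width'],s['contact_force'].round(1),s['ft_torque'].round(2))
p,d=snap('side');W=pts('side',d);a,da=snap('top')
n=sys.argv[1]
np.savez(n+'.npz',ps=p,ds=d,pt=a,dt=da)
cv2.imwrite(f'pics/{n}.png',np.hstack([cv2.resize(p[110:210,280:380,::-1],(400,400),interpolation=cv2.INTER_CUBIC),cv2.resize(a[90:190,220:320,::-1],(400,400),interpolation=cv2.INTER_CUBIC)]))
E
python3 chk.py s1
python3 - <<'E'
from h import *
s=sensors.sense();k,Rk=necktool(36,.07);print(k,Ro.from_matrix(s['tool_rot'].T@Rk).as_rotvec(True),Rk.T@(k-s['eef_pos'])*100)
E
```

```text
7.0833 [0.5993909  0.07036132 0.2774327 ] [-0.035 -0.172  1.89  -0.113  0.914  1.166] 0.012357601790832728 [-0.   0.2 -1.4] [0.   0.33 0.04]
[0.60027379 0.07140471 0.2781619 ] [-0.11989051  0.12625078  0.14605233] [ 0.14248103 -0.14837354 -0.01822366]
```

View pics/s1.png

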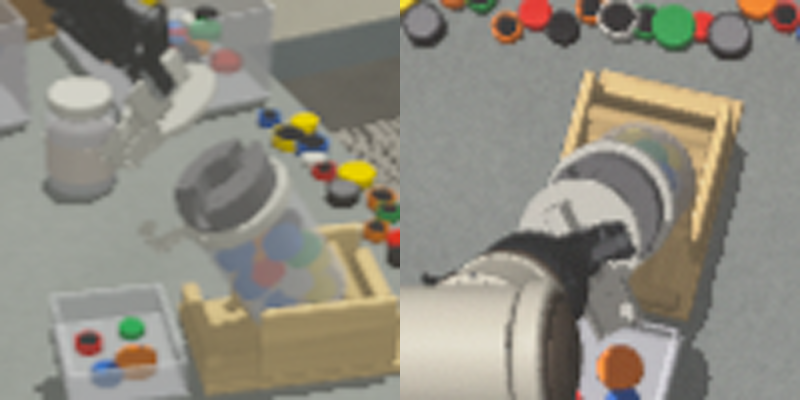

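The side view shows the lid held tilted above the collar (side crop ~(190,95), collar (225,180)). I measure its flange in neck coordinates.

Run:
```python
from h import *
z=np.load('s1.npz')
for n,a,b in(('side','ps','ds'),('top','pt','dt')):
    W=pts(n,z[b]);p=z[a].astype(int);L=W-C;N=np.stack([L@X,L@Y,L@V],-1)
    m=(p.min(2)>120)&(p.max(2)-p.min(2)<35)&(np.hypot(N[...,0],N[...,1])<.11)&(N[...,2]>.06)&(N[...,2]<.15)
    q=N[m]
    print(n,len(q),'h hist mm',np.histogram(q[:,2]*1000,np.arange(60,151,6)))
    for lo,hi in((.085,.105),(.115,.135),(.07,.085)):
        r=q[(q[:,2]>lo)&(q[:,2]<hi)&(np.hypot(q[:,0],q[:,1])<.056)]
        if len(r)>20: print(lo,len(r),'min',np.percentile(r,2,0).round(4),'max',np.percentile(r,98,0).round(4),'med h',np.median(r[:,2]).round(4))
    f=q[(abs(q[:,2]-.096)<.01)]
    hull=cv2.convexHull((f[:,:2]*1000).astype(np.float32))[:,0];print(hull.round(0).tolist())
    g=f[np.hypot(f[:,0],f[:,1])<.044];A=np.c_[g[:,:2],np.ones(len(g))];co=np.linalg.lstsq(A,g[:,2],rcond=None)[0];print('plane',co)
```

```text
side 408 h hist mm (array([  0,   2,   2,   4,   3,  90, 176,  52,  18,  18,  20,  23,   0,
         0,   0]), array([ 60,  66,  72,  78,  84,  90,  96, 102, 108, 114, 120, 126, 132,
       138, 144, 150]))
0.085 236 min [-0.0429 -0.0146  0.0913] max [0.0478 0.0484 0.1042] med h 0.0975
0.115 56 min [-0.0274 -0.0134  0.1156] max [0.0263 0.0258 0.1313] med h 0.1249
[[70.0, 28.0], [70.0, 32.0], [49.0, 64.0], [-12.0, 49.0], [-25.0, 42.0], [-35.0, 34.0], [-39.0, 29.0], [-43.0, 21.0], [-44.0, 14.0], [-46.0, 7.0], [-41.0, -13.0], [-31.0, -27.0], [-28.0, -29.0], [37.0, -15.0], [42.0, -12.0]]
plane [ 0.01512274 -0.01280809  0.09866896]
top 339 h hist mm (array([  0,   0,   0,   0,   0, 140, 139,  19,   2,   4,  13,  22,   0,
         0,   0]), array([ 60,  66,  72,  78,  84,  90,  96, 102, 108, 114, 120, 126, 132,
       138, 144, 150]))
0.085 264 min [-0.0445 -0.0403  0.0916] max [0.0125 0.0454 0.1017] med h 0.0962
0.115 38 min [-0.0288 -0.02    0.1164] max [-0.009  -0.0007  0.1305] med h 0.1262
[[68.0, 30.0], [67.0, 33.0], [67.0, 33.0], [62.0, 42.0], [55.0, 48.0], [53.0, 50.0], [37.0, 49.0], [-1.0, 47.0], [-10.0, 46.0], [-21.0, 43.0], [-29.0, 38.0], [-32.0, 35.0], [-38.0, 27.0], [-45.0, 14.0], [-46.0, 5.0], [-46.0, -4.0], [-40.0, -21.0], [-36.0, -26.0], [-32.0, -31.0], [-27.0, -35.0], [-24.0, -37.0], [-21.0, -39.0], [-14.0, -41.0], [-8.0, -42.0], [-4.0, -43.0], [-2.0, -42.0], [67.0, 25.0]]
plane [-0.00769846 -0.00205221  0.09634148]
```

servo_tool --deltas '[{"fingers": 1, "dx": 0.14, "dy": -0.17, "dz": 1, "ax": -0.1, "ay": 0.1, "az": 0.1}, {"fingers": 1, "dx": 0, "dy": 0, "dz": 1.5, "ax": 0, "ay": 0, "az": 0}, {"fingers": 1, "dx": 0, "dy": 0, "dz": 1.5, "ax": 0, "ay": 0, "az": 0}, {"fingers": 1, "dx": 0, "dy": 0, "dz": 1.5, "ax": 0, "ay": 0, "az": 0}, {"fingers": 1, "dx": 0, "dy": 0, "dz": 1, "ax": 0, "ay": 0, "az": 0}, {"fingers": 1, "dx": 0, "dy": 0, "dz": 0, "ax": 0, "ay": 0, "az": 0}, {"fingers": 1, "dx": 0, "dy": 0, "dz": 0, "ax": 0, "ay": 0, "az": 0}]'

```text
time: 7.77
eef_pos: [0.632, 0.0651, 0.2209]
tool_rot: [[0.812, 0.323, 0.487], [0.423, -0.9, -0.108], [0.403, 0.293, -0.867]]
contact_force: [-0.2, -0.1, -1.7]
grip_width: 0.0128
finger_force: 60.9
```

```bash
cat > st.py <<'E'
from h import *
s=sensors.sense();e=s['eef_pos']-.0206*V*0;R=s['tool_rot']
o=s['eef_pos']+R[:,2]*.0206-C  # lid origin
lx=-R[:,0]
print(round(s['time'],2),'lid u,w,h mm',(np.array([o@X,o@Y,o@V])*1000).round(1),'phi',np.degrees(np.arctan2(lx@Y,lx@X)).round(2),'tilt',np.degrees(np.arccos(-R[:,2]@V)).round(2),'F tool',(R.T@s['contact_force']).round(1),'T tool',(R.T@s['ft_torque']).round(2),s['grip_width'],s['finger_force'])
E
python3 st.py
```

```text
7.77 lid u,w,h mm [ 0.7 -0.7  4.2] phi 36.04 tilt 0.09 F tool [-0.9 -0.5  1.4] T tool [ 0.25 -0.3   0.  ] 0.012777108780535217 60.853511095047
```

servo_tool --deltas '[{"fingers": 1, "dx": 0, "dy": 0, "dz": 0.25, "ax": 0, "ay": 0, "az": 0}, {"fingers": 1, "dx": 0, "dy": 0, "dz": 0.25, "ax": 0, "ay": 0, "az": 0}, {"fingers": 1, "dx": 0, "dy": 0, "dz": 0.25, "ax": 0, "ay": 0, "az": 0}, {"fingers": 1, "dx": 0, "dy": 0, "dz": 0.25, "ax": 0, "ay": 0, "az": 0}, {"fingers": 1, "dx": 0, "dy": 0, "dz": 0.15, "ax": 0, "ay": 0, "az": 0}, {"fingers": 1, "dx": 0, "dy": 0, "dz": 0.15, "ax": 0, "ay": 0, "az": 0}, {"fingers": 1, "dx": 0, "dy": 0, "dz": 0, "ax": 0, "ay": 0, "az": 0}]'

```text
time: 8.35
eef_pos: [0.6385, 0.0643, 0.2101]
tool_rot: [[0.811, 0.323, 0.488], [0.423, -0.9, -0.107], [0.404, 0.294, -0.866]]
contact_force: [0.5, 0.6, -1.5]
grip_width: 0.0127
finger_force: 60.9
```

```bash
python3 st.py
```

```text
8.35 lid u,w,h mm [ 0.4 -1.4 -8.4] phi 36.08 tilt 0.05 F tool [ 0.1 -0.8  1.5] T tool [ 0.19 -0.32 -0.  ] 0.012730395707788836 60.899208784103394
```

servo_tool --deltas '[{"fingers": 1, "dx": 0, "dy": 0, "dz": 0.15, "ax": 0, "ay": 0, "az": 0}, {"fingers": 1, "dx": 0, "dy": 0, "dz": 0.15, "ax": 0, "ay": 0, "az": 0}, {"fingers": 1, "dx": 0, "dy": 0, "dz": 0.15, "ax": 0, "ay": 0, "az": 0}, {"fingers": 1, "dx": 0, "dy": 0, "dz": 0, "ax": 0, "ay": 0, "az": 0}]'

```text
time: 8.68
eef_pos: [0.6407, 0.0638, 0.2062]
tool_rot: [[0.811, 0.323, 0.488], [0.423, -0.9, -0.107], [0.404, 0.294, -0.866]]
contact_force: [0.3, 1.2, -2.1]
grip_width: 0.0127
finger_force: 60.9
```

```bash
python3 st.py
```

```text
8.68 lid u,w,h mm [  0.4  -1.3 -12.9] phi 36.08 tilt 0.05 F tool [-0.1 -1.6  1.9] T tool [ 0.22 -0.33 -0.02] 0.01268824096669741 60.94132661819458
```

The feet appear to be in the slots: -12.9 mm with no force.

servo_tool --deltas '[{"fingers": 1, "dx": 0, "dy": 0, "dz": 0.15, "ax": 0, "ay": 0, "az": 0}, {"fingers": 1, "dx": 0, "dy": 0, "dz": 0.15, "ax": 0, "ay": 0, "az": 0}, {"fingers": 1, "dx": 0, "dy": 0, "dz": 0.15, "ax": 0, "ay": 0, "az": 0}, {"fingers": 1, "dx": 0, "dy": 0, "dz": 0.1, "ax": 0, "ay": 0, "az": 0}, {"fingers": 1, "dx": 0, "dy": 0, "dz": 0, "ax": 0, "ay": 0, "az": 0}]'

```text
time: 9.1
eef_pos: [0.6434, 0.0632, 0.2017]
tool_rot: [[0.811, 0.323, 0.488], [0.423, -0.9, -0.107], [0.404, 0.294, -0.866]]
contact_force: [-1.6, 0.3, -2.3]
grip_width: 0.013
finger_force: 61.0
```

```bash
python3 st.py
```

```text
9.1 lid u,w,h mm [  0.2  -1.3 -18.2] phi 36.07 tilt 0.05 F tool [-2.1 -1.4  1.1] T tool [ 0.31 -0.34 -0.04] 0.012965296775280334 60.9892737865448
```

servo_tool --deltas '[{"fingers": 1, "dx": 0, "dy": 0, "dz": 0.1, "ax": 0, "ay": 0, "az": 0}, {"fingers": 1, "dx": 0, "dy": 0, "dz": 0.1, "ax": 0, "ay": 0, "az": 0}, {"fingers": 1, "dx": 0, "dy": 0, "dz": 0, "ax": 0, "ay": 0, "az": 0}]'

```text
time: 9.35
eef_pos: [0.6439, 0.0632, 0.2014]
tool_rot: [[0.811, 0.324, 0.487], [0.424, -0.899, -0.108], [0.404, 0.294, -0.867]]
contact_force: [-12.2, 0.1, 10.9]
grip_width: 0.013
finger_force: 63.3
```

```bash
python3 st.py
```

```text
9.35 lid u,w,h mm [ -0.   -1.4 -18.6] phi 36.09 tilt 0.06 F tool [ -5.5  -0.9 -15.4] T tool [ 0.7  -1.54  0.02] 0.012983039305756847 63.28598499298096
```

Flush at -18.6 mm with firm contact. Now I turn lid and collar.

servo_tool --deltas '[{"fingers": 1, "dx": 0, "dy": 0, "dz": -0.05, "ax": 0, "ay": 0, "az": 2}, {"fingers": 1, "dx": 0, "dy": 0, "dz": 0, "ax": 0, "ay": 0, "az": 3}, {"fingers": 1, "dx": 0, "dy": 0, "dz": 0, "ax": 0, "ay": 0, "az": 3}, {"fingers": 1, "dx": 0, "dy": 0, "dz": 0, "ax": 0, "ay": 0, "az": 3}, {"fingers": 1, "dx": 0, "dy": 0, "dz": 0, "ax": 0, "ay": 0, "az": 3}, {"fingers": 1, "dx": 0, "dy": 0, "dz": 0, "ax": 0, "ay": 0, "az": 3}, {"fingers": 1, "dx": 0, "dy": 0, "dz": 0, "ax": 0, "ay": 0, "az": 0}]'

```text
time: 9.93
eef_pos: [0.6439, 0.0632, 0.2014]
tool_rot: [[0.87, 0.071, 0.488], [0.14, -0.984, -0.108], [0.473, 0.162, -0.866]]
contact_force: [-8.0, 1.0, 6.2]
grip_width: 0.0126
finger_force: 62.4
```

```bash
python3 st.py
```

```text
9.93 lid u,w,h mm [ -0.   -1.5 -18.6] phi 18.98 tilt 0.04 F tool [-3.9 -0.5 -9.4] T tool [ 0.27 -1.15 -0.04] 0.012591725130669898 62.43260979652405
```

servo_tool --deltas '[{"fingers": 1, "dx": 0, "dy": 0, "dz": 0, "ax": 0, "ay": 0, "az": 3}, {"fingers": 1, "dx": 0, "dy": 0, "dz": 0, "ax": 0, "ay": 0, "az": 3}, {"fingers": 1, "dx": 0, "dy": 0, "dz": 0, "ax": 0, "ay": 0, "az": 3}, {"fingers": 1, "dx": 0, "dy": 0, "dz": 0, "ax": 0, "ay": 0, "az": 3}, {"fingers": 1, "dx": 0, "dy": 0, "dz": 0, "ax": 0, "ay": 0, "az": 3}, {"fingers": 1, "dx": 0, "dy": 0, "dz": 0, "ax": 0, "ay": 0, "az": 3}, {"fingers": 1, "dx": 0, "dy": 0, "dz": 0, "ax": 0, "ay": 0, "az": 0}, {"fingers": 1, "dx": 0, "dy": 0, "dz": 0, "ax": 0, "ay": 0, "az": 0}]'

```text
time: 10.6
eef_pos: [0.6437, 0.0637, 0.2013]
tool_rot: [[0.85, -0.2, 0.488], [-0.17, -0.98, -0.107], [0.499, 0.008, -0.866]]
contact_force: [-10.1, 2.3, 6.3]
grip_width: 0.0128
finger_force: 62.5
```

```bash
python3 st.py; python3 chk.py s2
```

```text
10.6 lid u,w,h mm [  0.3  -2.  -18.6] phi 1.05 tilt 0.1 F tool [ -5.8  -0.2 -10.7] T tool [ 0.28 -1.25  0.05] 0.012802351921213834 62.54728674888611
10.6 [0.64372227 0.06373922 0.20128502] [-0.046  0.011  1.874 -0.125  0.744  1.794] 0.012802351921213834 [-10.1   2.3   6.3] [0.51 1.18 0.09]
```

View pics/s2.png

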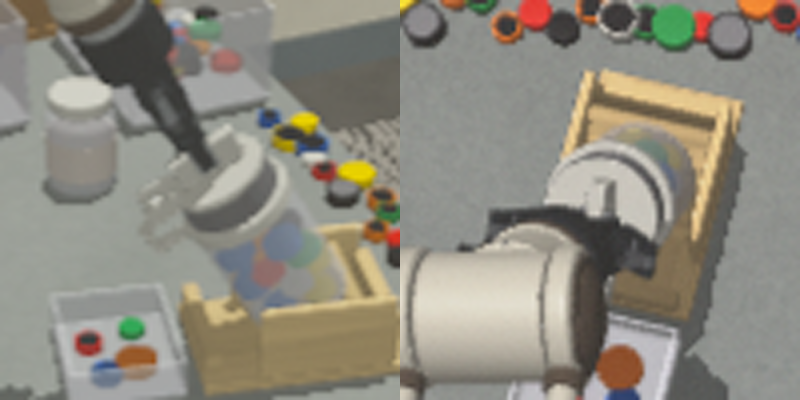

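The side crop shows the lid flush on the collar with the spout over the pointer, around (160,200). I compare the spout's lateral position with the pointer's.

```bash
cat > sp.py <<'E'
from h import *
import sys
def N(n,d): L=pts(n,d)-C;return np.stack([L@X,L@Y,L@V],-1)
for n in('top','side'):
    z=np.load(n+'.npz');q=N(n,z['d']);p=z['p'].astype(int)
    m=(p.min(2)>120)&(p.max(2)-p.min(2)<40)&(abs(q[...,0]-.082)<.012)&(abs(q[...,1])<.02)&(abs(q[...,2]+.011)<.009)
    w=q[m];print(n,'pointer',len(w),w.mean(0).round(4),w[:,1].min().round(4),w[:,1].max().round(4),'deg',np.degrees(np.arctan2((w[:,1].min()+w[:,1].max())/2,w[:,0].mean())))
z=np.load(sys.argv[1]+'.npz')
for n,a,b in(('side','ps','ds'),('top','pt','dt')):
    q=N(n,z[b]);p=z[a].astype(int);wh=(p.min(2)>110)&(p.max(2)-p.min(2)<40)
    m=wh&(q[...,0]>.05)&(q[...,0]<.08)&(abs(q[...,1])<.04)&(abs(q[...,2]-.010)<.014)
    w=q[m]
    if len(w)>5:
        print(n,'spout',len(w),w.mean(0).round(4),np.percentile(w[:,1],[1,5,50,95,99]).round(4))
        e=w[w[:,2]>.008];print('  rims w',np.histogram(e[:,1]*1000,np.arange(-32,33,4)))
    m=wh&(np.hypot(q[...,0],q[...,1])<.05)&(q[...,2]>.03)&(q[...,2]<.045);w=q[m]
    if len(w)>5: r=cv2.minAreaRect((w[:,:2]*1000).astype(np.float32));print('  bar',r)
    m=wh&(np.hypot(q[...,0],q[...,1])<.06)&(abs(q[...,2]-.008)<.004);w=q[m];print('  flange',w[:,:2].min(0),w[:,:2].max(0),np.median(w[:,2]))
E
python3 sp.py s2
```

```text
top pointer 18 [ 0.0795 -0.0022 -0.0082] -0.0088 0.0048 deg -1.4611704291639147
side pointer 18 [ 0.0801  0.0023 -0.009 ] -0.0088 0.0085 deg -0.0781991674609119
side spout 63 [0.0617 0.0032 0.0117] [-0.0177 -0.0172 -0.0033  0.0225  0.0231]
  rims w (array([ 0,  0,  0,  4, 10,  5,  2,  0,  1,  0,  0,  0, 10,  9,  0,  0]), array([-32, -28, -24, -20, -16, -12,  -8,  -4,   0,   4,   8,  12,  16,
        20,  24,  28,  32]))
  bar ((-0.6339588165283203, 5.198523044586182), (63.60371780395508, 20.848278045654297), 0.93138188123703)
  flange [-0.04548881 -0.02647123] [0.05717379 0.04994193] 0.009052131809428977
  bar ((-20.667621612548828, -1.4523296356201172), (24.585508346557617, 16.384550094604492), 12.348554611206055)
  flange [-0.04659422 -0.0466021 ] [0.00656006 0.0435983 ] 0.007676162406982269
```

servo_tool --deltas '[{"fingers": 1, "dx": 0, "dy": 0, "dz": -0.05, "ax": 0, "ay": 0, "az": 1.5}, {"fingers": 1, "dx": 0, "dy": 0, "dz": 0, "ax": 0, "ay": 0, "az": 0}, {"fingers": 0, "dx": 0, "dy": 0, "dz": 0, "ax": 0, "ay": 0, "az": 0}, {"fingers": 0, "dx": 0, "dy": 0, "dz": 0, "ax": 0, "ay": 0, "az": 0}, {"fingers": 0, "dx": 0, "dy": 0, "dz": 0, "ax": 0, "ay": 0, "az": 0}, {"fingers": 0, "dx": 0, "dy": 0, "dz": 0, "ax": 0, "ay": 0, "az": 0}, {"fingers": 0, "dx": 0, "dy": 0, "dz": 0, "ax": 0, "ay": 0, "az": 0}, {"fingers": 0, "dx": 0, "dy": 0, "dz": 0, "ax": 0, "ay": 0, "az": 0}]'

```text
time: 11.37
eef_pos: [0.6441, 0.0629, 0.201]
tool_rot: [[0.844, -0.222, 0.488], [-0.195, -0.975, -0.108], [0.5, -0.004, -0.866]]
contact_force: [-0.2, 0.2, 0.1]
grip_width: 0.0837
finger_force: 0.0
```

servo_tool --deltas '[{"fingers": 0, "dx": 0, "dy": 0, "dz": -1, "ax": 0, "ay": 0, "az": 0}, {"fingers": 0, "dx": 0, "dy": 0, "dz": -2, "ax": 0, "ay": 0, "az": 0}, {"fingers": 0, "dx": 0, "dy": 0, "dz": -3, "ax": 0, "ay": 0, "az": 0}, {"fingers": 0, "dx": 0, "dy": 0, "dz": -3, "ax": 0, "ay": 0, "az": 0}, {"fingers": 0, "dx": 0, "dy": 0, "dz": -3, "ax": 0, "ay": 0, "az": 0}, {"fingers": 0, "dx": 0, "dy": 0, "dz": -3, "ax": 0, "ay": 0, "az": 0}, {"fingers": 0, "dx": 0, "dy": 0, "dz": 0, "ax": 0, "ay": 0, "az": 0}, {"fingers": 0, "dx": 0, "dy": 0, "dz": 0, "ax": 0, "ay": 0, "az": 0}]'

```text
time: 12.03
eef_pos: [0.5711, 0.0795, 0.3345]
tool_rot: [[0.841, -0.222, 0.493], [-0.194, -0.975, -0.107], [0.505, -0.006, -0.863]]
contact_force: [0.6, -0.7, -0.8]
grip_width: 0.0859
finger_force: 0.0
```

```bash
python3 st.py; python3 chk.py s3; python3 sp.py s3
```

```text
12.03 lid u,w,h mm [ -2.1  -1.7 133.9] phi -0.43 tilt 0.35 F tool [0.2 0.6 1.1] T tool [-0.02 -0.27 -0.02] 0.08589156010351805 0.0
12.0333 [0.57113066 0.07952273 0.33446621] [-0.015 -0.279  1.871 -0.117  1.032  1.814] 0.08589156010351805 [ 0.6 -0.7 -0.8] [0.03 0.27 0.01]
top pointer 18 [ 0.0795 -0.0022 -0.0082] -0.0088 0.0048 deg -1.4611704291639147
side pointer 18 [ 0.0801  0.0023 -0.009 ] -0.0088 0.0085 deg -0.0781991674609119
side spout 61 [0.0618 0.0019 0.0115] [-0.0208 -0.0174 -0.0027  0.0212  0.0223]
  rims w (array([ 0,  1,  0,  6, 12,  1,  3,  1,  0,  0,  0,  0, 14,  6,  0,  0]), array([-32, -28, -24, -20, -16, -12,  -8,  -4,   0,   4,   8,  12,  16,
        20,  24,  28,  32]))
  bar ((-0.6177577972412109, 0.7991952896118164), (20.045637130737305, 63.03812789916992), 89.80442810058594)
  flange [-0.04546408 -0.02920651] [0.05624761 0.0481764 ] 0.009194023314033671
  bar ((-1.5511417388916016, -1.5084905624389648), (14.170906066894531, 63.88059616088867), 89.61309814453125)
  flange [-0.0468755  -0.04645523] [0.04841836 0.04382756] 0.007946347753113696
```

View pics/s3.png

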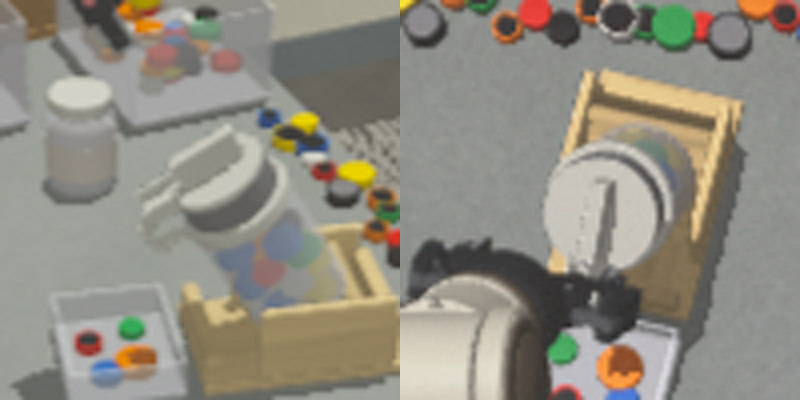

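The lid is flush (flange top 8 mm above the collar face), the bar lies within 0.5° of neck x, the spout points over the pointer, and the gripper is clear.

```bash
python3 -c "
from h import *
print(ctrl.job_done())"
```

```text
the job is handed in; nothing more can be done
None
```

The spout lid is released flush on the collar with its spout over the pointer, handed in at about 12 s (the hand-in returned no verdict); the first grasp closed above the bar because the real fingertips sit about 40 mm further back than the reported TCP and `tip_extent` imply, which I measured and corrected for.

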